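# Refit the battery cover of a bench analyser

## Robot

A 6-joint arm with a two-finger parallel gripper is mounted at the origin on the work surface. World frame = base frame: x ahead of the robot, y to its left, z up, the work surface at z = 0. Lengths are in m, angles in degrees, forces in N, time in s.
With the tool pointing down it reaches from about 0.4 to 0.825 m from the base axis. Payload 7 kg.
Tool frame: the origin (TCP) lies midway between the tips of the shut fingers; the grasp point (between the pads) lies 19 mm behind it (ctrl.grip_point_offset is the distance from the TCP to the grasp point, in m); x points along the fingers, y is the direction in which the jaws open and shut, and the axes are right-handed (so a half turn about x gives the same grasp; the last joint's range is limited). The gripper opens to 88 mm and grips with 3 to 60 N. Pads are 19 mm wide; open, the fingers measure 130 mm over their backs; the gripper's body (78 mm by 193 mm) begins 47 mm behind the grasp point.
Start: joints at [-59.238, 20.546, 0.682, 0, -70.136, -16.507], TCP at [0.166, -0.654, 0.227] pointing down, gripper open.
Joint ranges: [-176.03, 176.03], [-82.01, 121.73], [-58.28, 71.71], [-173.87, 95.51], [-174.79, -0.11], [-173.66, 173.66]. Speed limits (degrees/s): [136.94, 136.94, 172.46, 180, 180, 180].

## Interface

Orientations are given as [roll, pitch, yaw] about the fixed x, y, z axes, in that order (R = Rz(yaw) Ry(pitch) Rx(roll)).
In Python, from plant import ctrl gives the robot as it stands.
- The arm moves only by the tool drive_tool, never from a script. Its argument "plan" is a list of rows, each a list of 3 entries, a list of its own where there are three numbers: the shift along the tool's x, y, z in m, then the turn, a rotation vector about the tool's x, y, z in degrees, then the opening, from 0 (shut) to 1 (fully open). In form: [[[dx, dy, dz], [wx, wy, wz], grip], ...]. A call has 1 to 20 rows; each row is the pose to reach, as a shift and turn from the pose measured when the call began, along the tool's axes at that moment; what a row does not reach only later rows make up. A row lasts 1/12 s, in which the tool goes at most 41.7 mm and 7.16 degrees, less where a joint would pass 70% of its speed; a pose out of reach is approached as far as the arm can. A call with a gripper value outside its range is refused whole. The fingers move at their own pace and stop on an object; the grip force is fixed at half the most. Time passes only in rows, so rows that repeat a pose let the fingers close. It gives the time, the measured TCP pose, the force and the opening at its end, in the units of the state.
- ctrl.get_obs(): the state, without advancing time (a new reading comes with each control period).
- ctrl.snapshot(name): name is "scene" or "top" or "wrist"; returns the picture (400x640x3 uint8, blue, green, red); there is no depth.
- ctrl.get_calibration(name): a dict with "fx", "fy", "cx", "cy" (pixels), "R" (3x3) and "t" (3): a world point X has camera coordinates R X + t. Camera axes: x right, y down, z forward; pixel columns grow to the right and rows downward; lengths in m; the calibration is good to about 2 mm. A picture is of the moment at which its call begins: read the wrist's pose just before it. get_calibration takes no time and is no camera call; for the wrist camera it gives the pose at the moment of the call.
- ctrl.close_job(): hands the job in, once; it reports no verdict.
Trained networks look in the newest picture that a camera, given by its name, has taken for a name from the list of things; names that differ only in an ending like _2 or _b are one class to them, and where a whole thing is asked for, a point or a joint stands for the part that bears it (a point fixed in the world has none). Each returns a list of dicts, best first, with "confidence" (0 to 1); they miss things now and then, are a little off and sometimes report something else, mostly with a low value. They report only what shows in the picture. A call takes as long as a camera call. They do not tell look-alikes from the thing itself.
- ctrl.cut_out(camera, name): "pixels" (400x640 bool, what is visible of it) and "pixel" ([column, row] in pixels, amid what is visible of it).
- ctrl.landmark_of(camera, name): "pixel" ([column, row] in pixels: a listed point, or the origin of a listed thing).
The state is a dict: "clock": time; "joint_pos": joint angles; "qvel": joint speeds; "tau": joint torques, N m; "tool_pos": TCP position; "orientation": TCP orientation; "force": force on the tool from outside, world axes, zero at the start; "moment": the same for the moment, N m; "opening": finger opening in m.
Only numpy, scipy, OpenCV 4.12 (cv2) and the standard library are available. Lean on these libraries where they do the work, as an engineer would, in place of code of your own. Each camera call takes 0.05 s, during which the arm holds its last target. There are 200 camera calls.

## Task

Fit the battery cover back on the bench analyser: pick the loose cover that has the narrow lip at one end, hook that lip under the hood at the near end of the open battery bay while the other end is still raised, then pivot the raised end down until it snaps flat under the spring catch. Leave the other loose cover, which has no lip, where it lies.

Things in the scene. Friction and masses are not known exactly. Their poses are not given: they have to be found in the camera images.
- cover: Battery cover, grey plastic, about 120 g, lying flat on the table, rib up. Plate 110 (x) x 100 (y) x 6 mm; origin at the centre of its underside, z up. Grip rib centred on top: 50 mm long (x), 14 mm thick (y), reaching 34 mm above the underside. A lip stands out at the -x end; the +x end is the free end for the catch, bare from x = 25 to 55 mm, and may be pressed there.
- lip (a point): Middle of the tip of the battery cover's lip, at its underside: 73 mm from the cover's origin along the cover's -x; axes as the cover's. The lip is 64 mm wide (y), 5 mm thick, 18 mm long, flush with the underside.
- slot (a point): On the fixed white analyser: middle of the slot's mouth, at deck level (50 mm over the table). z up, x from the grey hood over the open battery well (x 22 to 92 mm, 70 wide) to the catch. Slot goes 26 mm deep to -x, 86 wide, 20 high from the deck; hood 112 wide, 26 high: the plate stops at it. Seated cover: flat on the deck, same x direction, origin at x 55 to 65 mm.
- ramp (a point): Lower edge of the sprung catch's ramp on the analyser, 104 mm from the slot's mouth along x, 8 mm over the deck; axes as the slot's. The ramp, 44 wide, faces the hood and rises 18 mm along x to 32 mm over the deck. The cover's free end, pressed down on it with 5 to 10 N, drives the catch back until it snaps out over the plate. Stops 12 mm high at y +-40 mm limit the free end 17 mm behind this edge.
- spare: Cover of another machine, same grey plastic, plate 110 x 100 x 6 mm with the same rib but no lip: to be left alone. Origin at the centre of its underside.
There are look-alikes about, which are no part of the job. What is shaped like the cover but blue or orange is not meant.

How it is judged:
By the outcome, as a careful person would: the job done as asked, in the order asked, and still so for the second after the job is handed in, with the robot touching nothing.
It also fails if it takes over 48 s, if anything falls off the work surface, if the arm or the gripper's body presses on something with over 40 N, if the wrist force passes 120 N, or if a joint passes its speed limit or range.

## Working session

There is one attempt and no reset: what is moved stays moved. The work goes in short steps, Python scripts to look and compute and a tool call to move; the robot and the scene stay as the last step left them, time stands still between calls to the robot, and variables do not carry over. Pictures are saved under pics/ and viewed, about 8 in all and at most 12, crops included, and the job is handed in when it is done.

Besides the shell and the picture viewer there is one more tool, called after "Call:" as name([rows], argument=value, ...), one row to a line, values as JSON. drive_tool: Moves the arm, as the interface text tells. Its arguments: {"type":"object","properties":{"plan":{"type":"array","items":{"type":"array"}}},"required":["plan"]}

```bash
ls; mkdir -p pics; cat > h.py <<'E'
import numpy as np, cv2
from scipy.spatial.transform import Rotation as Ro
from plant import ctrl
def snap(n,f):
    im=np.array(ctrl.snapshot(n)); cv2.imwrite('pics/'+f,im); return im
def ray(n,p,z):
    c=ctrl.get_calibration(n); R=np.array(c['R']);t=np.array(c['t'])
    d=R.T@np.array([(p[0]-c['cx'])/c['fx'],(p[1]-c['cy'])/c['fy'],1]); o=-R.T@t
    return o+d*(z-o[2])/d[2]
def proj(n,X):
    c=ctrl.get_calibration(n); q=np.array(c['R'])@np.array(X)+np.array(c['t'])
    return np.array([c['fx']*q[0]/q[2]+c['cx'],c['fy']*q[1]/q[2]+c['cy']])
E
python3 - <<'E'
from h import *
o=ctrl.get_obs();print({k:np.round(v,3) for k,v in o.items()},ctrl.grip_point_offset)
Z=dict(cover=0,lip=0,slot=.05,ramp=.058,spare=0)
ims=[]
for n in('scene','top'):
    ims.append(snap(n,n+'1.png'))
    for k,z in Z.items():
        for r in ctrl.landmark_of(n,k): print(n,k,np.round(r['pixel']),round(r['confidence'],2),np.round(ray(n,r['pixel'],z),3))
cv2.imwrite('pics/a.png',cv2.resize(np.vstack(ims),(640,800))[:, :] if 0 else ims[0])
E
```

```text
pics
{'clock': np.float64(0.0), 'joint_pos': array([-5.9237e+01,  2.0591e+01,  6.3200e-01, -2.2000e-02, -7.0135e+01,
       -1.6508e+01]), 'qvel': array([ 0.076, -0.055,  0.117, -0.077,  0.099,  0.029]), 'tau': array([ 0.0000e+00, -5.8272e+01,  2.9306e+01,  6.9970e+00,  7.0000e-03,
       -0.0000e+00]), 'tool_pos': array([ 0.166, -0.654,  0.226]), 'orientation': array([ 94.316,  89.904, 108.564]), 'force': array([ 0.679,  0.559, -0.168]), 'moment': array([ 0.013,  0.007, -0.009]), 'opening': np.float64(0.088)} 0.0188
scene cover [305. 230.] 0.88 [0.559 0.117 0.   ]
scene cover [375. 214.] 0.83 [0.367 0.2   0.   ]
scene cover [449. 265.] 0.71 [0.328 0.445 0.   ]
scene cover [293. 144.] 0.57 [ 0.385 -0.172  0.   ]
scene lip [364. 194.] 0.94 [0.342 0.127 0.   ]
scene lip [451. 243.] 0.94 [0.272 0.404 0.   ]
scene lip [331. 220.] 0.88 [0.48  0.138 0.   ]
scene lip [271. 144.] 0.72 [ 0.44 -0.22  0.  ]
scene lip [205. 156.] 0.51 [ 0.636 -0.311  0.   ]
scene slot [240. 147.] 0.9 [ 0.545 -0.226  0.05 ]
scene ramp [206. 157.] 0.79 [ 0.651 -0.247  0.058]
scene spare [378. 281.] 0.66 [0.507 0.357 0.   ]
top cover [438. 266.] 0.88 [ 0.373 -0.172  0.   ]
top cover [280. 271.] 0.86 [0.364 0.202 0.   ]
top cover [309. 190.] 0.61 [0.561 0.132 0.   ]
top cover [175. 285.] 0.6 [0.335 0.445 0.   ]
top lip [193. 313.] 0.86 [0.272 0.4   0.   ]
top lip [312. 278.] 0.81 [0.347 0.126 0.   ]
top lip [453. 242.] 0.68 [ 0.429 -0.212  0.   ]
top lip [304. 219.] 0.56 [0.489 0.143 0.   ]
top slot [465. 187.] 0.72 [ 0.551 -0.232  0.05 ]
top ramp [465. 145.] 0.56 [ 0.65  -0.239  0.058]
top spare [218. 215.] 0.76 [0.501 0.35  0.   ]
```

View pics/scene1.png

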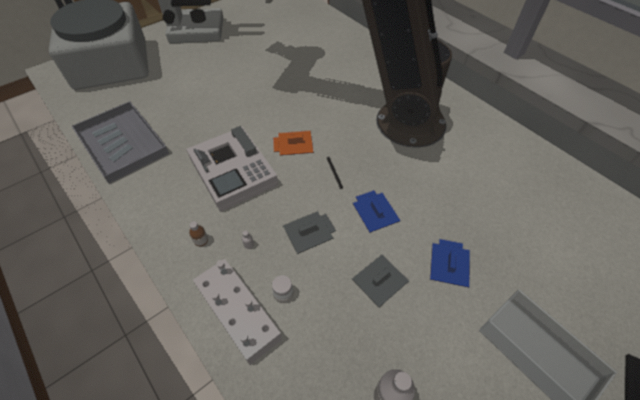

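View pics/top1.png

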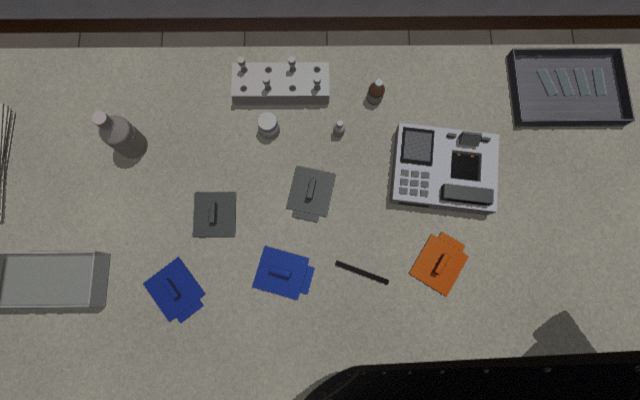

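The scene shows two grey covers. The one with the lip is at scene (305,230) / top (309,190), with the lip at top (304,219), towards the robot. The spare is at top (215,214). The analyser is at top (447,167), with the hood at (467,194) near the robot and the catch at (470,138). The blue and orange covers are look-alikes. Next I'll go above the cover.

```bash
cat >> h.py <<'E'
def pose():
    o=ctrl.get_obs(); return np.array(o['tool_pos']),Ro.from_euler('xyz',o['orientation'],degrees=True)
def goalR(yaw,pitch,flip):
    # tool x down, tool y along +-object y; pitch>0 raises object's +x end
    c,s=np.cos(np.radians(yaw)),np.sin(np.radians(yaw)); f=-1 if flip else 1
    x=np.array([0,0,-1.]);y=f*np.array([-s,c,0]);z=np.cross(x,y)
    yo=np.array([-s,c,0]); return Ro.from_rotvec(-np.radians(pitch)*yo)*Ro.from_matrix(np.c_[x,y,z])
def delta(P,R):
    p,r=pose(); return np.round(r.inv().apply(np.array(P)-p),4).tolist(),np.round((r.inv()*R).as_rotvec(degrees=True),2).tolist()
E
python3 - <<'E'
from h import *
p,r=pose();print(r.as_matrix().round(2))
for f in(0,1):print(delta([.545,.128,.26],goalR(-11,0,f)))
E
```

```text
[[ 0.   -0.25  0.97]
 [ 0.    0.97  0.25]
 [-1.    0.    0.  ]]
([-0.0334, 0.6648, 0.5597], [25.25, 0.0, -0.0])
([-0.0334, 0.6648, 0.5597], [-154.75, 0.0, 0.0])
```

Call:
drive_tool([
  [[-0.033, 0.665, 0.56], [25, 0, 0], 1],
  [[-0.033, 0.665, 0.56], [25, 0, 0], 1],
  [[-0.033, 0.665, 0.56], [25, 0, 0], 1],
  [[-0.033, 0.665, 0.56], [25, 0, 0], 1],
  [[-0.033, 0.665, 0.56], [25, 0, 0], 1],
  [[-0.033, 0.665, 0.56], [25, 0, 0], 1],
  [[-0.033, 0.665, 0.56], [25, 0, 0], 1],
  [[-0.033, 0.665, 0.56], [25, 0, 0], 1],
  [[-0.033, 0.665, 0.56], [25, 0, 0], 1],
  [[-0.033, 0.665, 0.56], [25, 0, 0], 1],
  [[-0.033, 0.665, 0.56], [25, 0, 0], 1],
  [[-0.033, 0.665, 0.56], [25, 0, 0], 1],
  [[-0.033, 0.665, 0.56], [25, 0, 0], 1],
  [[-0.033, 0.665, 0.56], [25, 0, 0], 1],
  [[-0.033, 0.665, 0.56], [25, 0, 0], 1],
  [[-0.033, 0.665, 0.56], [25, 0, 0], 1],
  [[-0.033, 0.665, 0.56], [25, 0, 0], 1],
  [[-0.033, 0.665, 0.56], [25, 0, 0], 1],
  [[-0.033, 0.665, 0.56], [25, 0, 0], 1],
  [[-0.033, 0.665, 0.56], [25, 0, 0], 1],
])

```text
clock: 2.27
tool_pos: [0.5286, 0.0953, 0.2586]
orientation: [36.4, 89.9, 25.7]
force: [1.3, -0.9, 0.0]
opening: 0.0876
```

```bash
python3 - <<'E'
from h import *
im=snap('wrist','w1.png')
for k,z in dict(cover=0,lip=0).items():
    for r in ctrl.landmark_of('wrist',k): print(k,np.round(r['pixel']),round(r['confidence'],2),np.round(ray('wrist',r['pixel'],z),4))
for r in ctrl.cut_out('wrist','cover'):
    m=r['pixels'].astype(np.uint8); print(r['confidence'],r['pixel'],m.sum())
    cs=max(cv2.findContours(m,0,2)[0],key=cv2.contourArea)
    print([ray('wrist',q,.006).round(4)[:2].tolist() for q in cv2.approxPolyDP(cs,6,True)[:,0]])
E
```

```text
cover [384.  12.] 0.94 [0.366  0.2008 0.    ]
cover [347. 180.] 0.78 [0.554  0.1266 0.    ]
cover [82. 88.] 0.73 [ 0.3816 -0.1726  0.    ]
lip [ 69. 141.] 0.7 [ 0.4382 -0.2152  0.    ]
lip [354. 128.] 0.69 [0.489  0.1446 0.    ]
0.89 [349.2, 176.4] 7068
[[0.4788, 0.11], [0.4945, 0.1071], [0.4947, 0.0879], [0.5968, 0.0653], [0.6186, 0.1593], [0.5139, 0.184], [0.507, 0.1673], [0.4912, 0.1695]]
0.69 [80.7, 87.2] 9068
[[0.3045, -0.1847], [0.3944, -0.243], [0.4321, -0.2192], [0.4519, -0.1884], [0.4421, -0.1728], [0.4486, -0.158], [0.3575, -0.0992]]
0.65 [375.7, 27.1] 5891
[[0.3401, 0.1273], [0.3699, 0.1181], [0.3783, 0.1342], [0.3939, 0.1302], [0.4236, 0.2352], [0.3635, 0.2518]]
```

View pics/w1.png

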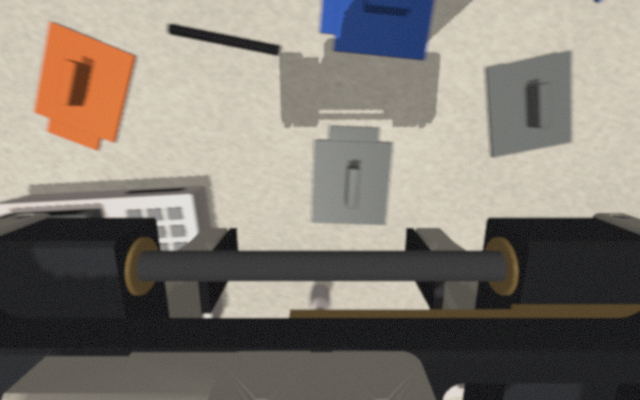

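The wrist view shows the lipped grey cover at (352,180), lip at (354,133) towards the robot. Its plate corners give a centre near (0.556, 0.125) and a yaw near -13°.

```bash
python3 - <<'E'
from h import *
for z in(.1,.0105):print(delta([.556,.125,z],goalR(-13,0,0)))
E
```

```text
([0.1575, 0.0356, 0.0217], [2.37, -0.05, 0.04])
([0.247, 0.0356, 0.0218], [2.37, -0.05, 0.04])
```

Call:
drive_tool([
  [[0.03, 0.036, 0.022], [2.4, 0, 0], 1],
  [[0.07, 0.036, 0.022], [2.4, 0, 0], 1],
  [[0.11, 0.036, 0.022], [2.4, 0, 0], 1],
  [[0.15, 0.036, 0.022], [2.4, 0, 0], 1],
  [[0.18, 0.036, 0.022], [2.4, 0, 0], 1],
  [[0.21, 0.036, 0.022], [2.4, 0, 0], 1],
  [[0.235, 0.036, 0.022], [2.4, 0, 0], 1],
  [[0.246, 0.036, 0.022], [2.4, 0, 0], 1],
  [[0.246, 0.036, 0.022], [2.4, 0, 0], 1],
  [[0.246, 0.036, 0.022], [2.4, 0, 0], 1],
  [[0.246, 0.036, 0.022], [2.4, 0, 0], 1],
])

```text
clock: 3.38
tool_pos: [0.5575, 0.1256, 0.0134]
orientation: [35.9, 89.9, 22.9]
force: [0.8, -0.4, 0.9]
opening: 0.0876
```

```bash
python3 - <<'E'
from h import *
p,r=pose();print(p,r.as_matrix().round(3));print(delta([.556,.125,.0105],goalR(-13,0,0)),ctrl.get_obs()['force'])
E
```

```text
[0.55749637 0.12559501 0.01338501] [[ 0.002  0.226  0.974]
 [ 0.001  0.974 -0.226]
 [-1.     0.001  0.001]]
([0.0029, -0.0009, -0.0013], [-0.04, 0.08, -0.06]) [ 0.79975868 -0.44531048  0.85057628]
```

Call:
drive_tool([
  [[0.003, 0, -0.001], [0, 0, 0], 1],
  [[0.003, 0, -0.001], [0, 0, 0], 0],
  [[0.003, 0, -0.001], [0, 0, 0], 0],
  [[0.003, 0, -0.001], [0, 0, 0], 0],
  [[0.003, 0, -0.001], [0, 0, 0], 0],
  [[0.003, 0, -0.001], [0, 0, 0], 0],
  [[0.003, 0, -0.001], [0, 0, 0], 0],
  [[0.003, 0, -0.001], [0, 0, 0], 0],
  [[0.003, 0, -0.001], [0, 0, 0], 0],
  [[0.003, 0, -0.001], [0, 0, 0], 0],
])

```text
clock: 4.22
tool_pos: [0.5565, 0.1258, 0.0103]
orientation: [34.1, 89.9, 21.0]
force: [-0.9, 0.2, -0.3]
opening: 0.0329
```

```bash
python3 - <<'E'
from h import *
p,r=pose();print(p)
# lift to .2 straight, then over to above analyser
for P in([.54,.1,.2],[.56,-.13,.23]):print(delta(P,goalR(-6,0,0)))
E
```

```text
[0.55646391 0.12576907 0.01027183]
([-0.1898, -0.0287, -0.01], [-7.04, 0.07, -0.04])
([-0.2199, -0.2482, 0.0614], [-7.04, 0.07, -0.04])
```

Call:
drive_tool([
  [[0, 0, 0], [0, 0, 0], 0],
  [[0, 0, 0], [0, 0, 0], 0],
  [[0, 0, 0], [0, 0, 0], 0],
  [[0, 0, 0], [0, 0, 0], 0],
  [[0, 0, 0], [0, 0, 0], 0],
  [[0, 0, 0], [0, 0, 0], 0],
  [[-0.02, 0, 0], [0, 0, 0], 0],
  [[-0.05, 0, 0], [0, 0, 0], 0],
  [[-0.09, 0, 0], [0, 0, 0], 0],
  [[-0.13, 0, 0], [0, 0, 0], 0],
  [[-0.17, -0.01, 0], [0, 0, 0], 0],
  [[-0.21, -0.03, 0.01], [-3, 0, 0], 0],
  [[-0.23, -0.06, 0.03], [-6, 0, 0], 0],
  [[-0.23, -0.09, 0.05], [-7, 0, 0], 0],
  [[-0.23, -0.12, 0.07], [-7, 0, 0], 0],
  [[-0.23, -0.15, 0.09], [-7, 0, 0], 0],
  [[-0.23, -0.19, 0.11], [-7, 0, 0], 0],
  [[-0.23, -0.23, 0.12], [-7, 0, 0], 0],
  [[-0.23, -0.26, 0.12], [-7, 0, 0], 0],
  [[-0.23, -0.28, 0.12], [-7, 0, 0], 0],
])

```text
clock: 5.88
tool_pos: [0.609, -0.1773, 0.2393]
orientation: [142.6, 90.0, 136.5]
force: [0.3, 0.7, -1.1]
opening: 0.0136
```

```bash
python3 - <<'E'
from h import *
o=ctrl.get_obs();print(o['joint_pos'],o['force'])
p,r=pose();print(p,r.as_matrix().round(3))
im=snap('wrist','w2.png'); snap('top','t2.png')
for c in('wrist','top'):
  for k,z in dict(slot=.05,ramp=.058,lip=p[2]-.010,cover=p[2]-.01).items():
    for q in ctrl.landmark_of(c,k): print(c,k,np.round(q['pixel']),round(q['confidence'],2),np.round(ray(c,q['pixel'],z),4))
E
```

```text
[ 1.35040287e+00  1.63359941e+01 -3.68308809e+00 -2.57028476e-02
 -7.00051856e+01 -9.75021906e+01] [ 0.31153627  0.68975319 -1.06235634]
[ 0.60895934 -0.17733865  0.23928528] [[-0.     0.107  0.994]
 [ 0.     0.994 -0.107]
 [-1.     0.    -0.   ]]
wrist slot [265. 120.] 0.68 [ 0.5426 -0.2281  0.05  ]
wrist lip [279.  22.] 0.91 [ 0.499  -0.1827  0.2293]
wrist lip [319. 103.] 0.71 [ 0.5377 -0.1678  0.2293]
wrist cover [322. 238.] 0.68 [ 0.6099 -0.1736  0.2293]
top lip [310. 280.] 0.94 [0.3374 0.1275 0.2293]
top lip [192. 317.] 0.74 [0.2759 0.334  0.2293]
top cover [278. 270.] 0.98 [0.3549 0.1841 0.2293]
top cover [173. 288.] 0.79 [0.3262 0.3692 0.2293]
```

View pics/w2.png

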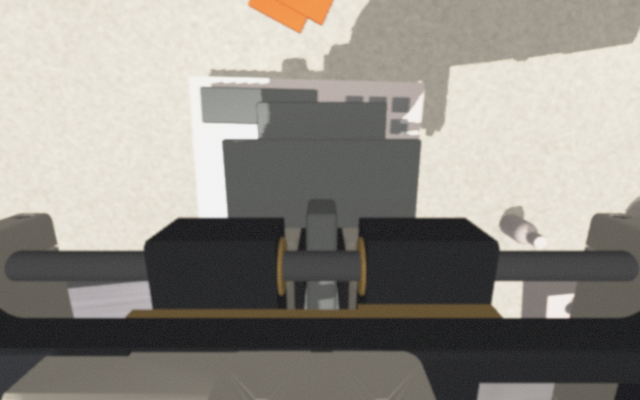

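The wrist view shows the cover held square, with the lip tip at (320,103). The hood is partly hidden behind it, left-front top corner at about (202,122). I'll refine the slot pose from the unobstructed first pictures.

```bash
python3 - <<'E'
from h import *
for q,z in(((202,88),.076),((202,122),.076),((317,90),.076),((190,76),.05),((424,82),.05)):print(q,ray('wrist',q,z).round(4))
a=cv2.imread('pics/top1.png')[115:220,385:505]; b=cv2.imread('pics/scene1.png')[120:215,180:285]
a=cv2.resize(a,(600,525),interpolation=3)
cv2.imwrite('pics/c1.png',a); 
E
```

```text
(202, 88) [ 0.509  -0.2766  0.076 ]
(202, 122) [ 0.5399 -0.2828  0.076 ]
(317, 90) [ 0.522  -0.1684  0.076 ]
(190, 76) [ 0.4936 -0.2954  0.05  ]
(424, 82) [ 0.524  -0.0592  0.05  ]
```

View pics/c1.png

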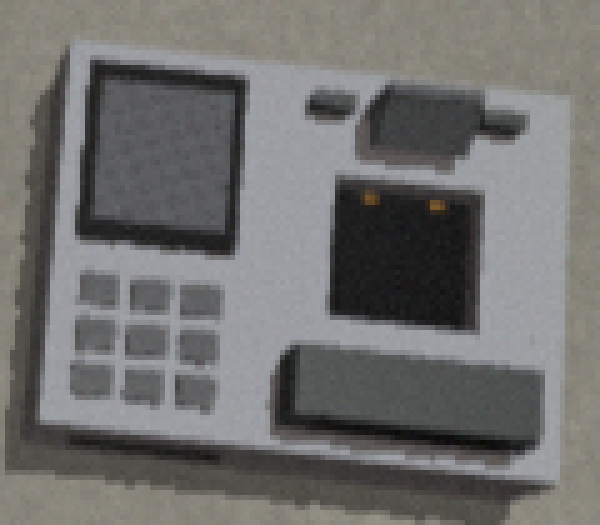

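The crop of the first top view shows the open well with corners (337,178), (481,192), (478,330), (330,315), the hood top's front edge from (300,345) to (544,370), and the catch at (430,120).

```bash
python3 - <<'E'
from h import *
f=lambda q,z:ray('top',(q[0]/5+385-.4,q[1]/5+115-.4),z)[:2]
w=np.array([f(q,.05) for q in((337,178),(481,192),(478,330),(330,315))]);print(w.round(4),w.mean(0).round(4))
h=np.array([f(q,.076) for q in((300,345),(544,370),(540,443),(295,415))]);print(h.round(4),h[:2].mean(0).round(4))
b=np.array([f(q,.05) for q in((72,42),(570,97),(556,482),(38,425))]);print(b.round(4))
for A in(w,h,b):
  for i,j in((1,0),(2,3)):
    d=A[j]-A[i];print(np.degrees(np.arctan2(-d[0],d[1])).round(2))
  for i,j in((3,0),(2,1)):
    d=A[j]-A[i];print(' x',np.degrees(np.arctan2(d[1],d[0])).round(2))
E
```

```text
[[ 0.6409 -0.2092]
 [ 0.6332 -0.2769]
 [ 0.5657 -0.269 ]
 [ 0.5736 -0.2005]] [ 0.6034 -0.2389]
[[ 0.5524 -0.1768]
 [ 0.5396 -0.2861]
 [ 0.5059 -0.2808]
 [ 0.52   -0.172 ]] [ 0.546  -0.2314]
[[ 0.7111 -0.0872]
 [ 0.6805 -0.3241]
 [ 0.4931 -0.2979]
 [ 0.5225 -0.0614]]
-6.47
-6.64
 x -7.4
 x -6.67
-6.69
-7.35
 x -8.34
 x -8.87
-7.34
-7.08
 x -7.8
 x -7.96
```

```bash
cat >> h.py <<'E'
S=np.array([.546,-.231,.05]);YAW=-7.3
def tipgoal(s,h,th,x=-.072,z=-.0103,y=0.):
    R=Ro.from_euler('z',YAW,degrees=True)*Ro.from_euler('y',-th,degrees=True)
    P=S+Ro.from_euler('z',YAW,degrees=True).apply([s,0,h])-R.apply([x,y,z])
    return P,goalR(YAW,th,0)
def tipnow():
    p,r=pose(); Y=Ro.from_euler('z',YAW,degrees=True)
    A=r*goalR(0,0,0).inv(); q=Y.inv().apply(p+A.apply([-.072,0,-.0103])-S)
    return q.round(4),(Y.inv()*A).as_euler('xyz',degrees=True).round(2)
E
python3 - <<'E'
from h import *
print(tipnow())
for a in((.04,.03,20),(.03,.008,20),(-.013,.006,20)):print(a,tipgoal(*a)[0].round(4),delta(*tipgoal(*a)))
E
```

```text
(array([-0.0157,  0.0638,  0.1798]), array([ 0.04, -0.08,  1.34]))
(0.04, 0.03, 20) [ 0.6493 -0.2442  0.1143] ([0.126, -0.0666, 0.0462], [1.32, -19.92, -0.28])
(0.03, 0.008, 20) [ 0.6394 -0.243   0.0923] ([0.1479, -0.0664, 0.0362], [1.32, -19.92, -0.28])
(-0.013, 0.006, 20) [ 0.5967 -0.2375  0.0903] ([0.1499, -0.0654, -0.0068], [1.32, -19.92, -0.28])
```

Call:
drive_tool([
  [[0, -0.02, 0.02], [1.3, -7, 0], 0],
  [[0, -0.04, 0.04], [1.3, -14, 0], 0],
  [[0.02, -0.06, 0.046], [1.3, -20, -0.3], 0],
  [[0.05, -0.066, 0.046], [1.3, -20, -0.3], 0],
  [[0.08, -0.066, 0.046], [1.3, -20, -0.3], 0],
  [[0.11, -0.066, 0.046], [1.3, -20, -0.3], 0],
  [[0.126, -0.066, 0.046], [1.3, -20, -0.3], 0],
  [[0.126, -0.066, 0.046], [1.3, -20, -0.3], 0],
  [[0.126, -0.066, 0.046], [1.3, -20, -0.3], 0],
  [[0.126, -0.066, 0.046], [1.3, -20, -0.3], 0],
])

```text
clock: 7.22
tool_pos: [0.6505, -0.2433, 0.1159]
orientation: [-0.1, 69.8, -7.3]
force: [0.5, 0.7, -0.2]
opening: 0.0139
```

```bash
python3 - <<'E'
from h import *
print(tipnow(),ctrl.get_obs()['force'].round(1))
im=snap('wrist','w3.png'); b=snap('scene','s3.png')
for r in ctrl.landmark_of('wrist','lip'): print(r['pixel'],r['confidence'])
p=tipgoal(*[.04,.03,20])
Y=Ro.from_euler('z',YAW,degrees=True)
t,_=tipnow(); print('tip pred px',proj('wrist',S+Y.apply(t)).round(), 'slot px',proj('wrist',S).round(),[proj('wrist',S+Y.apply([0,y,.026])).round().tolist() for y in(-.056,.056)])
for a in((.03,.008,20),(-.013,.006,20)):print(a,delta(*tipgoal(*a)))
cv2.imwrite('pics/c3.png',np.vstack([im[:260],cv2.resize(b[110:225,150:310],(640,330))[:330]])) 
E
```

```text
(array([0.0412, 0.0009, 0.0314]), array([ -0.05, -20.19,   0.1 ])) [ 0.5  0.7 -0.2]
[321.9, 103.8] 0.91
tip pred px [322. 104.] slot px [320.   4.] [[194.0, 8.0], [446.0, 9.0]]
(0.03, 0.008, 20) ([0.0187, -0.0009, -0.0186], [0.05, 0.25, 0.01])
(-0.013, 0.006, 20) ([0.0057, -0.0008, -0.0596], [0.05, 0.25, 0.01])
```

View pics/c3.png

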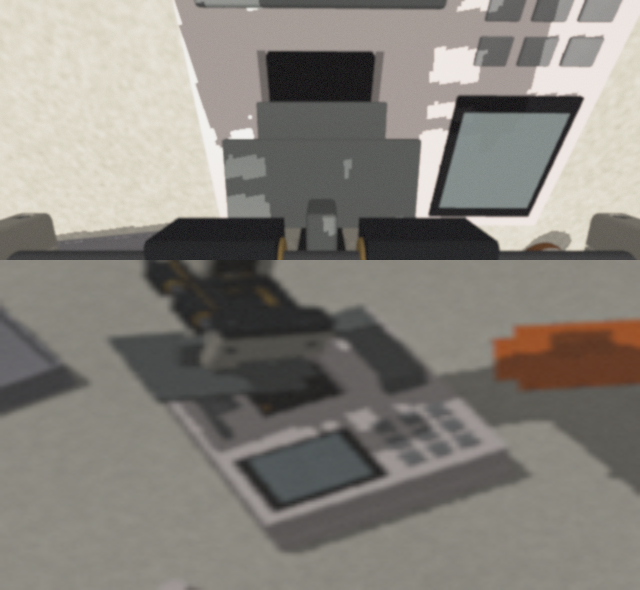

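The wrist view shows the lip at (322,104), centred on the hood, whose front edge runs from (195,6) to (446,6) as predicted. Now to insert it.

Call:
drive_tool([
  [[0.01, -0.001, -0.01], [0, 0, 0], 0],
  [[0.018, -0.001, -0.018], [0, 0, 0], 0],
  [[0.018, -0.001, -0.018], [0, 0, 0], 0],
  [[0.016, -0.001, -0.026], [0, 0, 0], 0],
  [[0.014, -0.001, -0.034], [0, 0, 0], 0],
  [[0.011, -0.001, -0.042], [0, 0, 0], 0],
  [[0.008, -0.001, -0.05], [0, 0, 0], 0],
  [[0.006, -0.001, -0.056], [0, 0, 0], 0],
  [[0.006, -0.001, -0.06], [0, 0, 0], 0],
  [[0.006, -0.001, -0.06], [0, 0, 0], 0],
  [[0.006, -0.001, -0.06], [0, 0, 0], 0],
  [[0.006, -0.001, -0.06], [0, 0, 0], 0],
])

```text
clock: 8.37
tool_pos: [0.5967, -0.2376, 0.09]
orientation: [-0.1, 69.8, -7.3]
force: [0.2, 0.1, -0.6]
opening: 0.0138
```

```bash
python3 - <<'E'
from h import *
print(tipnow(),ctrl.get_obs()['force'].round(1))
im=snap('wrist','w4.png'); snap('scene','s4.png')
for a in((-.013,.003,15),(-.013,.001,10),(-.013,-.002,5),(-.013,-.003,0),(-.013,-.006,0)):print(a,delta(*tipgoal(*a)))
E
```

```text
(array([-0.0129, -0.0002,  0.0054]), array([ -0.03, -20.25,   0.06])) [ 0.2  0.1 -0.6]
(-0.013, 0.003, 15) ([0.0086, 0.0001, -0.0002], [0.05, 5.24, 0.01])
(-0.013, 0.001, 10) ([0.0169, 0.0001, -0.0009], [0.05, 10.24, 0.01])
(-0.013, -0.002, 5) ([0.026, 0.0001, -0.0024], [0.05, 15.24, 0.02])
(-0.013, -0.003, 0) ([0.0332, 0.0001, -0.0038], [0.05, 20.24, 0.02])
(-0.013, -0.006, 0) ([0.036, 0.0001, -0.0049], [0.05, 20.24, 0.02])
```

View pics/w4.png

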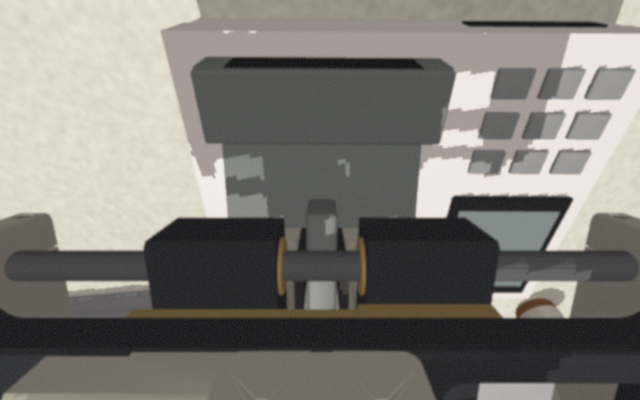

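The lip is under the hood: the plate edge sits at row 143, right at the hood's front, with no contact force. Now I'll pivot it down to 10°.

Call:
drive_tool([
  [[0.004, 0, 0], [0, 2.6, 0], 0],
  [[0.009, 0, 0], [0, 5.2, 0], 0],
  [[0.013, 0, -0.001], [0, 7.7, 0], 0],
  [[0.017, 0, -0.001], [0, 10.2, 0], 0],
  [[0.017, 0, -0.001], [0, 10.2, 0], 0],
  [[0.022, 0, -0.002], [0, 12.7, 0], 0],
  [[0.026, 0, -0.0025], [0, 15.2, 0], 0],
  [[0.026, 0, -0.0025], [0, 15.2, 0], 0],
])

```text
clock: 9.13
tool_pos: [0.604, -0.2388, 0.0646]
orientation: [-0.8, 85.1, -8.0]
force: [-1.8, -0.0, 4.4]
opening: 0.0139
```

```bash
python3 - <<'E'
from h import *
o=ctrl.get_obs();print(tipnow(),o['force'].round(1),o['moment'].round(2))
for a in((-.013,-.002,2),(-.013,-.003,0),(-.013,-.006,0)):print(a,delta(*tipgoal(*a)))
E
```

```text
(array([-0.0123, -0.0004, -0.0019]), array([-0.07, -4.93,  0.09])) [-1.8 -0.   4.4] [ 0.05  1.01 -0.04]
(-0.013, -0.002, 2) ([0.0038, 0.0003, -0.0003], [0.08, 2.93, 0.06])
(-0.013, -0.003, 0) ([0.0073, 0.0003, -0.0002], [0.08, 4.93, 0.06])
(-0.013, -0.006, 0) ([0.0103, 0.0003, -0.0004], [0.08, 4.93, 0.06])
```

Call:
drive_tool([
  [[0.002, 0, 0], [0, 1.5, 0], 0],
  [[0.004, 0, 0], [0, 3, 0], 0],
  [[0.006, 0, 0], [0, 4.2, 0], 0],
  [[0.008, 0, 0], [0, 5, 0], 0],
  [[0.009, 0, 0], [0, 5, 0], 0],
  [[0.009, 0, 0], [0, 5, 0], 0],
])

```text
clock: 9.63
tool_pos: [0.6043, -0.2389, 0.0595]
orientation: [-100.4, 89.9, -107.5]
force: [-13.3, 7.4, 30.2]
opening: 0.0138
```

```bash
python3 - <<'E'
from h import *
o=ctrl.get_obs();print(tipnow(),o['force'].round(1),o['moment'].round(2))
b=snap('scene','s5.png')
cv2.imwrite('pics/c5.png',cv2.resize(b[110:225,150:310],(800,575),interpolation=2)) 
E
```

```text
(array([-0.0131, -0.0007, -0.0008]), array([-0.12,  0.02,  0.14])) [-13.3   7.4  30.2] [ 2.63  4.77 -0.04]
```

View pics/c5.png

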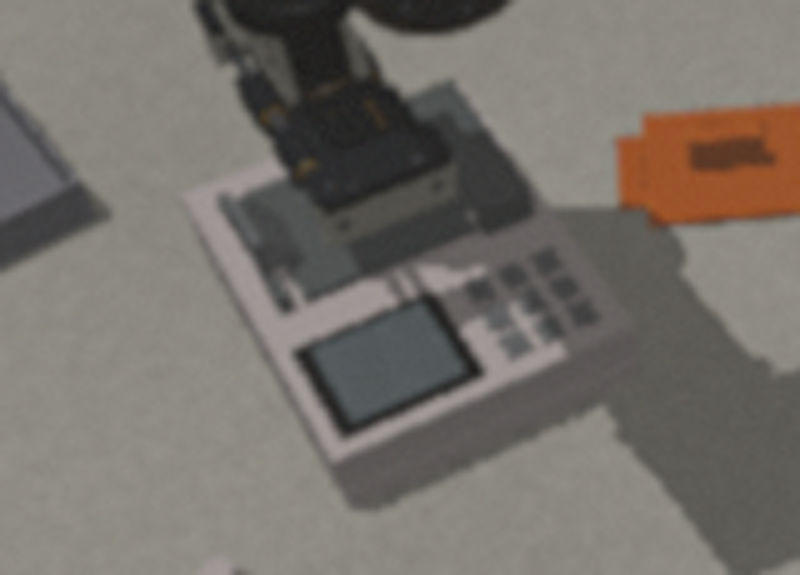

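It looks flat, though whether the catch has snapped isn't visible. I'll ease off, release, rise and look.

Call:
drive_tool([
  [[0, 0, 0], [0, 0, 0], 0],
  [[-0.001, 0, 0], [0, 0, 0], 0.5],
  [[-0.001, 0, 0], [0, 0, 0], 0.5],
  [[-0.001, 0, 0], [0, 0, 0], 0.5],
  [[-0.001, 0, 0], [0, 0, 0], 0.5],
  [[-0.001, 0, 0], [0, 0, 0], 0.5],
  [[-0.001, 0, 0], [0, 0, 0], 0.5],
  [[-0.001, 0, 0], [0, 0, 0], 0.5],
  [[-0.02, 0, 0], [0, 0, 0], 0.5],
  [[-0.05, 0, 0], [0, 0, 0], 0.5],
  [[-0.09, 0, 0.02], [0, 0, 0], 0.5],
  [[-0.13, 0, 0.05], [0, 0, 0], 0.5],
  [[-0.16, 0, 0.08], [0, 0, 0], 0.5],
  [[-0.17, 0, 0.1], [0, 0, 0], 0.5],
  [[-0.17, 0, 0.1], [0, 0, 0], 0.5],
  [[-0.17, 0, 0.1], [0, 0, 0], 0.5],
])

```text
clock: 11.02
tool_pos: [0.705, -0.2511, 0.2298]
orientation: [-51.7, 89.9, -58.8]
force: [-0.5, -0.0, -0.1]
opening: 0.0441
```

```bash
python3 - <<'E'
from h import *
o=ctrl.get_obs();print(o['tool_pos'],o['force'].round(1),o['joint_pos'].round(0))
w=snap('wrist','w6.png')
b=snap('scene','s6.png'); t=snap('top','t6.png')
Y=Ro.from_euler('z',YAW,degrees=True)
for c in('wrist','scene','top'):
  for q in ctrl.landmark_of(c,'cover'):
    v=Y.inv().apply(ray(c,q['pixel'],.05)-S)
    if np.linalg.norm(v)<.15: print(c,q['confidence'],q['pixel'],v.round(4))
  print(c,'pred flat free-end corners px',[proj(c,S+Y.apply([.115,y,.006])).round().tolist() for y in(-.05,.05)],'ramp edge at 104',[proj(c,S+Y.apply([.104,y,.008])).round().tolist() for y in(-.022,.022)])
cv2.imwrite('pics/c6.png',np.vstack([w[:300],cv2.resize(np.hstack([b[115:215,180:285],t[115:215,395:500]]),(640,300),interpolation=2)]))
E
```

```text
[ 0.70502399 -0.25110665  0.2297802 ] [-0.5 -0.  -0.1] [ -5.  27.  12.   0. -74. -93.]
wrist 0.8 [319.3, 75.1] [ 0.0542 -0.0028 -0.    ]
wrist pred flat free-end corners px [[272.0, 138.0], [371.0, 139.0]] ramp edge at 104 [[300.0, 127.0], [344.0, 127.0]]
scene 0.74 [219.8, 152.2] [ 0.0618 -0.0065  0.    ]
scene pred flat free-end corners px [[198.0, 149.0], [210.0, 170.0]] ramp edge at 104 [[204.0, 153.0], [210.0, 162.0]]
top pred flat free-end corners px [[489.0, 144.0], [446.0, 139.0]] ramp edge at 104 [[477.0, 147.0], [458.0, 145.0]]
```

View pics/c6.png

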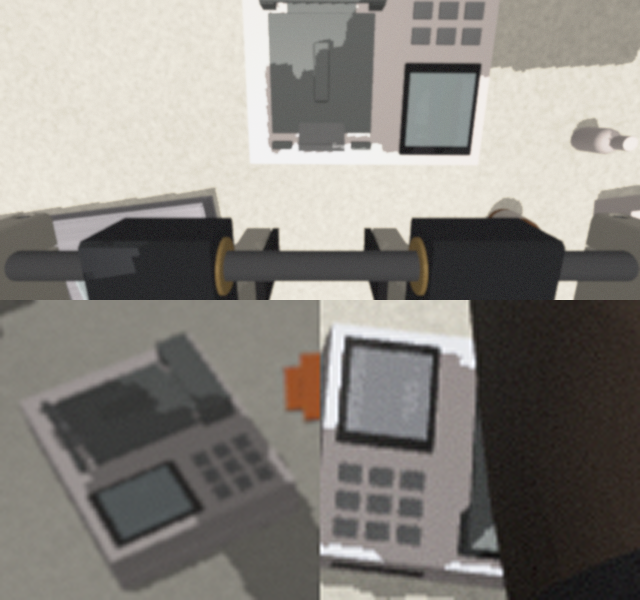

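```bash
python3 - <<'E'
from h import *
w=cv2.imread('pics/w6.png')
cv2.imwrite('pics/c7.png',cv2.resize(w[0:165,240:400],(776,800))[200:800])
Y=Ro.from_euler('z',YAW,degrees=True)
for h in(.006,.016):print(h,[proj('wrist',S+Y.apply([.115,y,h])).round(1).tolist() for y in(-.05,.05)])
E
```

```text
0.006 [[272.6, 137.7], [371.5, 138.0]]
0.016 [[271.1, 138.5], [373.0, 138.8]]
```

View pics/c7.png

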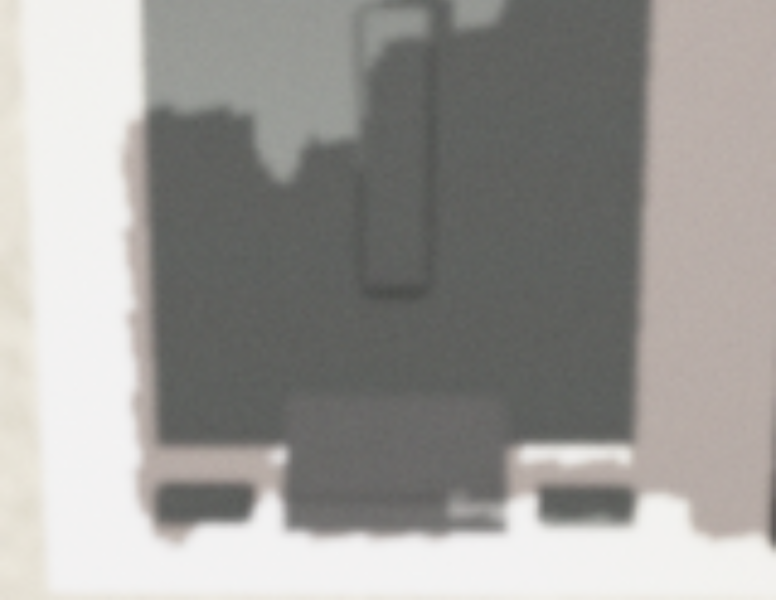

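The crop shows the catch lying over the plate: its front edge is at crop row 395 and the plate's free edge, on either side, is at row 442. That is about 10 mm of overlap, with a clear gap to the stops at row 485. The cover is snapped in, so I'll hand in.

```bash
python3 -c "
from plant import ctrl
print(ctrl.get_obs()['clock'],ctrl.close_job())"
```

```text
the job is handed in; nothing more can be done
11.3167 None
```

The lipped grey cover is back on the analyser, with its lip under the hood and its free end held down by the spring catch. I gripped it by the rib, slid the lip in at a 20° tilt, then pivoted the free end down, released and backed away. The job was handed in at 11.3 s, and I never touched the spare cover.

**Last checks:**
- **Catch:** the last wrist picture shows the catch about 10 mm over the plate's free edge. The plate looks flat, with a clear gap to the stops.
- **Seating:** measured from the catch, the cover's origin is at about x = 59 mm, within the 55–65 mm range.
- **Forces:** the wrist force read about 30 N vertically (about 34 N in all) after the press down and about zero after release. Both are below the limits.

**Disagreements and gaps:**
- The network's wrist estimate put the origin at 54 mm, just outside the range, and its scene estimate at 62 mm. In the wrist picture the catch edge also sat about 4 mm nearer the hood than I predicted, so I trusted the distance measured from the catch.
- The top camera's view was blocked by the arm at the end and could not confirm the result.

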